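# Start the cash box hold-down bolt

## Robot

A 7-joint arm with a two-finger parallel gripper is mounted at the origin on the work surface. World frame = base frame: x ahead of the robot, y to its left, z up, the work surface at z = 0. Lengths are in m, angles in rad, forces in N, time in s.
With the tool pointing down it reaches from about 0.4 to 0.75 m from the base axis. Payload 19.5 kg.
Tool frame: the origin (TCP) lies on the centre line of the jaws, within the pads' length; the fingertips stand 25 mm ahead of it and the grasp point (between the pads) lies 6 mm ahead of it (manip.tip_extent is the distance from the TCP to the fingertips, in m); z points along the fingers, y is the direction in which the jaws open and shut (so a half turn about z gives the same grasp; the last joint's range is limited). The gripper opens to 85 mm and grips with 20 to 120 N. Pads are 22 mm wide; open, the fingers measure 114 mm over their backs; the gripper's body (76 mm by 85 mm) begins 54 mm behind the grasp point. The pads swing forward as they close: fully open they stand 13 mm farther back than shut.
Start: joints at [1.21, 0.707, -0.028, 1.485, 0.022, 0.951, -0.075], TCP at [0.18, -0.546, 0.256] pointing down, gripper open.
Joint ranges: [-2.71, 2.71], [-0.32, 2.16], [-1.57, 1.52], [0, 2.45], [-1.46, 4.6], [0, 2.02], [-2.83, 2.83]. Speed limits (rad/s): [1.89, 1.89, 2.57, 2.57, 3.01, 3.01, 3.01].

## Interface

Orientations are given as a unit quaternion [x, y, z, w].
In Python, from plant import manip, open_gripper, close_gripper, inverse_kinematics, monitor, eyes, workorder, search_frame, outline_of gives the robot as it stands. Calls block until the motion is done:
- manip.move_pose(position, orientation): joint-space move of the TCP to a pose.
- manip.servo_line(position, rotation=None, v=0.15, max_force=None): straight line of the TCP; rotation=None keeps the orientation; v is the mean speed in m/s. With max_force (N) it stops when the force on the tool has changed by that much, and returns True; else False.
- manip.movej(angles): joint-space move.
- open_gripper() and close_gripper(squeeze=None): open the fingers fully, or close them until they stop; squeeze is the grip in N (None keeps the last).
- manip.hold(seconds).
- inverse_kinematics(position, orientation): joint angles nearest the present ones, or None.
- monitor.get_obs(): the state.
- eyes.read_camera(name): name is "scene" or "top" or "wrist"; returns a dict with "frame" (400x640x3 uint8, red, green, blue), "mtx" (3x3 intrinsics, pixels), "extrinsics" (4x4, takes a point from camera to world coordinates). Camera axes: x right, y up, looking along -z (the intrinsics and any distortion apply to the point x, -y, -z); pixel columns grow to the right and rows downward; lengths in m; the calibration is good to about 2 mm. The wrist camera is an equidistant fisheye: a pixel r from the principal point sees the ray r / f radians off the axis. A picture is of the moment at which its call begins. There is no depth.
A pose or a line that the arm cannot do raises manip.PlanningError and nothing moves.
- workorder.hand_in(): hands the job in, once; it reports no verdict.
Trained networks look in a picture, given as the dict that the camera call returned (one of the last four; its "shot" number tells which), for a name from the list of things; names that differ only in an ending like _2 or _b are one class to them, and where a whole thing is asked for, a point or a joint stands for the part that bears it (a point fixed in the world has none). Each returns a list of dicts, best first, with "confidence" (0 to 1); they miss things now and then, are a little off and sometimes report something else, mostly with a low value. They report only what shows in the picture. A call takes as long as a camera call.
- search_frame(picture, name): "rect" ([left, top, right, bottom] in pixels, round what is visible of it).
- outline_of(picture, name): "mask" (400x640 bool, what is visible of it) and "rect" ([left, top, right, bottom] in pixels, round what is visible of it).
The state is a dict: "time_s": time; "qpos": joint angles; "qd": joint speeds; "joint_efforts": joint torques, N m; "eef_pos": TCP position; "ee_rot": TCP orientation; "ft_force": force on the tool from outside, world axes, zero at the start; "moment": the same for the moment, N m; "width": finger opening in m.
Only numpy, scipy, OpenCV 4.12 (cv2) and the standard library are available. Lean on these libraries where they do the work, as an engineer would, in place of code of your own. Each camera call takes 0.05 s, during which the arm holds its last target. There are 200 camera calls.

## Task

Give the bolt a shot of thread oil: push the red cap of the fixed spray can right down and let it spring back up. Then take the orange handgrip of the crank bolt in front of the cash box and turn it backward (counterclockwise seen from above), without first running it forward, until the bolt drops into its thread; from there turn it one full turn forward (clockwise) and finish still gripping the handgrip, holding the bolt started and still. Leave the dice, dice cup, scale pan, jade checker and screwdriver where they are.

Things in the scene. Friction and masses are not known exactly. Their poses are not given: they have to be found in the camera images.
- anchor: Fixed: blue steel cash box (180 deep x 260 wide x 90 mm high, cam lock in front) with a steel foot plate before it that carries an upright brass threaded boss (48 mm diameter). Origin on the counter under the vertical bolt axis; x points from the bolt to the cash box (front face 113 mm away), y left, z up. Yaw within 0.3 rad.
- boss_top (a point): Centre of the boss's top face, on the bolt axis, 45 mm above the counter. The handgrip's 55 mm circle around this axis is clear all round. A red ring on the bolt's shank shows above the boss before the drop and sinks into it at the drop.
- grip_point (a point): The point to grip: on the axis of the orange handgrip, a round upright sleeve, 26 mm above its lower end, about 104 mm above the counter at the start and 55 mm from the bolt axis. The dark crank arm's flat top is 26 mm below this point, the steel pin's top 38 mm above it at the start. Turning takes 1 to 2 N here.
- handgrip: Orange sleeve, 18 mm diameter, 40 mm tall; origin at its lower end's centre, z up. It spins freely on the crank's upright pin, so the gripper can go round the circle at constant yaw, and slides up the pin by up to 20 mm, so the bolt can sink under a firmly held sleeve with the gripper staying at one height.
- bolt_turn (a joint): Turn of bolt and crank, rad, growing forward (clockwise from above); starts at 0.9 to 2.4, riding on the thread crest. In the anchor's frame the crank points at angle pi minus this value. Turned back, the bolt drops between 0 and -0.25; back stop -0.9. One turn forward from the drop is about 6.1; stop 7.6. Past 3.4 without the drop it cross-threads (failure).
- bolt_drop (a joint): Height of the bolt in m: 0 to -0.001 riding on the crest, falls by its own weight (about 0.55 kg) to about -0.0072 at the drop, then sinks 0.008 per forward turn, to about -0.015 after one turn.
- can: Fixed yellow spray can, 60 mm diameter, in a dark cup (80 mm diameter flange), to the left of the bolt (180 to 210 mm from the bolt axis). Origin at the centre of its underside on the counter, z up; 157 mm high with its cap.
- nozzle_top (a point): Centre of the top face of the can's red round sprung cap (32 mm diameter), 157 mm above the counter; push it straight down.
- nozzle (a joint): How far the cap is pushed down in m: 0 up, 0.006 fully down. The spring takes 2 N to start and 5 N fully down.
- die_a: Bone die, 22 mm cube, loose; origin centre of underside. To be left alone.
- die_b: Bone die, 22 mm cube, loose; origin centre of underside. To be left alone.
- dice_cup: Walnut dice cup, 76 mm across, 95 mm tall, loose; origin centre of underside. To be left alone.
- scale_pan: Brass scale pan, 120 mm across, 22 mm tall, loose; origin centre of underside. To be left alone.
- checker: Jade-green glass checker, 34 mm across, 9 mm thick, loose; origin centre of underside. To be left alone.
- screwdriver: Wood-handled screwdriver lying on the counter, loose; origin near its middle. To be left alone.

How it is judged:
By the outcome, as a careful person would: the job done as asked, in the order asked, and still so for the second after the job is handed in, while the arm keeps its last pose, push and grip.
It also fails if it takes over 51 s, if anything falls off the work surface, if the arm or the gripper's body presses on something with over 40 N, if the wrist force passes 120 N, or if a joint passes its speed limit or range.

## Working session

There is one attempt and no reset: what is moved stays moved. The work goes in short steps, each a Python script; the robot and the scene stay as the last script left them, time stands still between calls to the robot, and variables do not carry over. Pictures are saved under pics/ and viewed, about 8 in all and at most 12, crops included, and the job is handed in when it is done.

```bash
ls; mkdir -p pics
cat > h.py <<'E'
import numpy as np, cv2
from plant import manip, open_gripper, close_gripper, inverse_kinematics, monitor, eyes, workorder, search_frame, outline_of
def ray(p,u,v):
    K=p["mtx"];E=p["extrinsics"]
    d=np.array([(u-K[0,2])/K[0,0],-(v-K[1,2])/K[1,1],-1.]);d=E[:3,:3]@d
    return E[:3,3],d/np.linalg.norm(d)
def atz(p,u,v,z):
    o,d=ray(p,u,v);return o+d*(z-o[2])/d[2]
def proj(p,X):
    E=p["extrinsics"];c=E[:3,:3].T@(np.asarray(X)-E[:3,3]);K=p["mtx"]
    return np.array([K[0,2]+K[0,0]*c[0]/-c[2],K[1,2]+K[1,1]*-c[1]/-c[2]])
def save(p,name):cv2.imwrite("pics/"+name,p["frame"][:,:,::-1])
E
python3 - <<'E'
from h import *
for c in("scene","top"):
    p=eyes.read_camera(c);save(p,c+"0.png");print(c,[k for k in p],p["mtx"].tolist(),p["extrinsics"].round(3).tolist())
    for n in("anchor","handgrip","can","nozzle","bolt_turn","boss_top","dice_cup"):
        try:
            r=outline_of(p,n)[:2]
            for q in r: 
                ys,xs=np.nonzero(q["mask"]);print(n,round(q["confidence"],2),q["rect"],xs.mean().round(1),ys.mean().round(1))
        except Exception as e: print(n,e)
s=monitor.get_obs();print(s["time_s"],s["ee_rot"],s["ft_force"],manip.tip_extent,s["width"])
E
```

```text
pics
scene ['frame', 'mtx', 'extrinsics', 'shot'] [[477.7872863404792, 0.0, 317.3301355464934], [0.0, 477.7872863404792, 201.23842571298695], [0.0, 0.0, 1.0]] [[0.753, -0.338, 0.564, 1.202], [0.657, 0.416, -0.628, -0.863], [-0.022, 0.844, 0.536, 0.841], [0.0, 0.0, 0.0, 1.0]]
handgrip 0.62 [327.8, 210.0, 336.3, 221.4] 332.5 213.0
can 0.87 [350.1, 171.6, 374.3, 223.5] 363.2 200.8
nozzle 0.62 [358.0, 172.6, 371.4, 181.2] 364.1 176.5
nozzle 0.51 [309.2, 197.2, 454.6, 316.4] 389.5 261.5
bolt_turn 0.69 [324.8, 198.9, 338.4, 244.0] 331.6 223.4
boss_top 0.81 [310.2, 202.5, 452.6, 314.9] 389.5 261.6
dice_cup 0.76 [173.9, 274.4, 213.0, 323.7] 193.9 299.5
top ['frame', 'mtx', 'extrinsics', 'shot'] [[476.5237754846237, 0.0, 317.7128561141446], [0.0, 476.5237754846237, 195.52052304362036], [0.0, 0.0, 1.0]] [[-0.02, 0.983, -0.182, 0.213], [-1.0, -0.023, -0.015, 0.003], [-0.019, 0.182, 0.983, 1.359], [0.0, 0.0, 0.0, 1.0]]
anchor 0.78 [276.3, 61.5, 384.1, 193.1] 331.1 116.3
can 0.95 [263.8, 169.6, 289.9, 201.7] 276.0 185.3
nozzle 0.47 [266.6, 170.7, 284.0, 181.0] 272.9 176.2
bolt_turn 0.61 [327.7, 161.5, 351.7, 185.0] 338.1 173.7
boss_top 0.85 [279.3, 61.4, 383.2, 194.5] 331.1 116.1
dice_cup 0.71 [469.9, 186.7, 507.8, 217.5] 488.6 200.1
dice_cup 0.71 [265.1, 169.8, 281.1, 182.1] 272.2 176.7
0.8 [ 9.87325770e-01  1.58706719e-01 -3.60904893e-06 -2.52158368e-05] [ 0.83668115 -0.16113268 -0.07288063] 0.025 0.08564255297346197
```

Run:
```python
import cv2,numpy as np
a=cv2.imread("pics/scene0.png")[140:340,290:470];b=cv2.imread("pics/top0.png")[50:230,230:430]
a=cv2.resize(a,(0,0),fx=3,fy=3,interpolation=2);cv2.imwrite("pics/sa.png",a)
b=cv2.resize(b,(0,0),fx=3.2,fy=3.2,interpolation=2);cv2.imwrite("pics/tb.png",b)
```

```text
(no output)
```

View pics/sa.png

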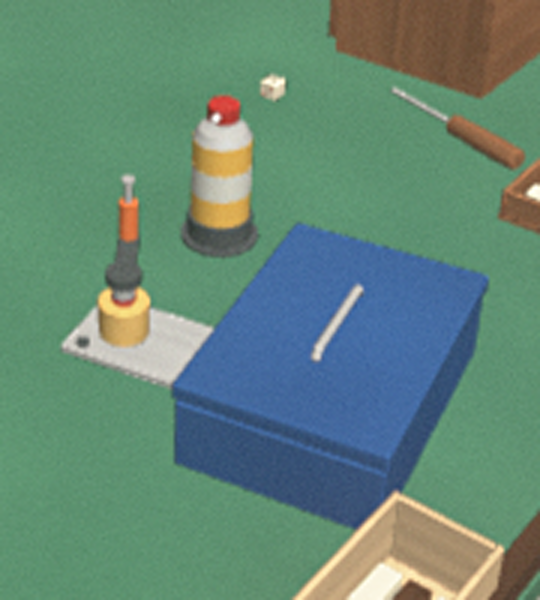

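View pics/tb.png

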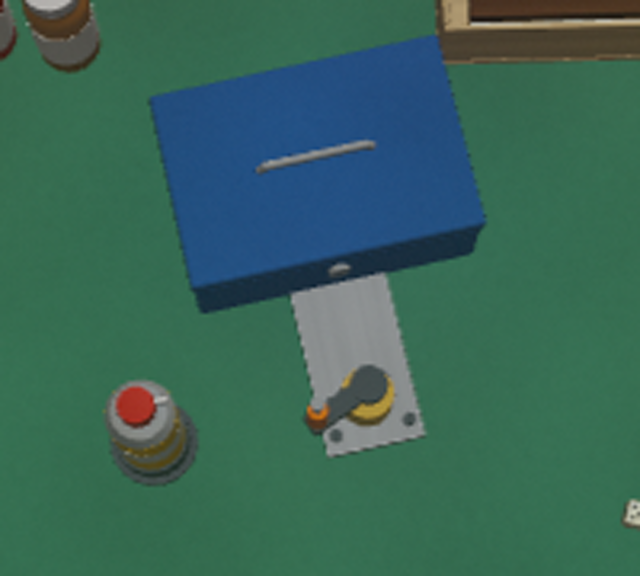

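View pics/top0.png

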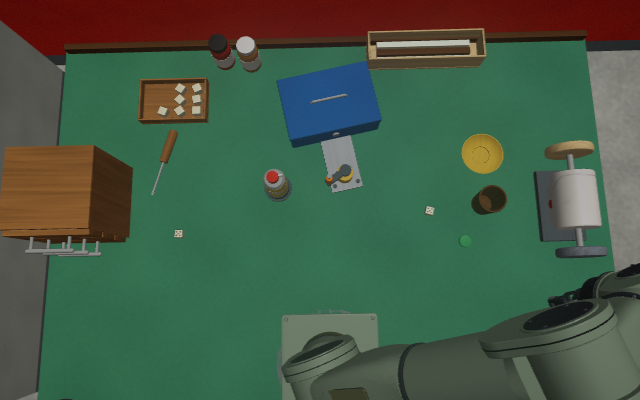

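Run:
```python
from h import *
s=eyes.read_camera("scene");t=eyes.read_camera("top")
S=lambda x,y,z:atz(s,290+x/3,140+y/3,z).round(4)
T=lambda x,y,z:atz(t,230+x/3.2,50+y/3.2,z).round(4)
print("cap",S(223,103,.157),T(136,405,.157))
print("boss",S(124,300,.045)); 
print("hub",T(370,383,.078),T(370,383,.09))
print("pin",S(128,179,.142),T(317,408,.142)); print("grip",S(128,219,.098),T(317,415,.118))
c=[T(*q,.09) for q in((152,98),(438,38),(484,222),(192,288))];print(*c)
c2=[S(*q,.09) for q in((300,224),(487,278),(390,460),(174,390))];print(*c2)
for c_ in(c,):
    y=(c_[3]-c_[2]);print(np.linalg.norm(y));yaw=np.arctan2(-y[0],y[1]);x=c_[3]-c_[0];yaw2=np.arctan2(-x[1],-x[0]);print(yaw,yaw2)
    ctr=sum(c_)/4;print("axis from box",ctr-(.113+.09)*np.array([np.cos(yaw),np.sin(yaw),0]))
```

```text
cap [0.4919 0.1364 0.157 ] [0.4877 0.1376 0.157 ]
boss [ 0.5248 -0.0551  0.045 ]
hub [ 0.5203 -0.0557  0.078 ] [ 0.5175 -0.0551  0.09  ]
pin [ 0.4933 -0.0105  0.142 ] [ 0.4851 -0.0089  0.142 ]
grip [ 0.4931 -0.0106  0.098 ] [ 0.4845 -0.009   0.118 ]
[0.7819 0.1302 0.09  ] [ 0.8316 -0.1252  0.09  ] [ 0.6589 -0.1586  0.09  ] [0.6057 0.0963 0.09  ]
[0.6148 0.0933 0.09  ] [0.7885 0.1259 0.09  ] [ 0.842  -0.1267  0.09  ] [ 0.6694 -0.1667  0.09  ]
0.2603924922112771
0.20575568743847905 0.19007248603668886
axis from box [ 0.52080691 -0.05579931  0.09      ]
```

```bash
cat >> h.py <<'E'
def Q(phi): return np.array([np.cos(phi/2),np.sin(phi/2),0,0])
def st():
    s=monitor.get_obs();print("t",round(s["time_s"],2),"p",s["eef_pos"].round(4),"F",np.round(s["ft_force"],2),"M",np.round(s["moment"],2),"w",round(s["width"],4));return s
E
python3 - <<'E'
from h import *
C=np.array([.5225,-.0555])
lo=np.array([-2.71,-.32,-1.57,0,-1.46,0,-2.83]);hi=np.array([2.71,2.16,1.52,2.45,4.6,2.02,2.83])
for d in(-174,-144,-114,-84,-54,-24,6,36,66,96,126,156):
    f=np.radians(d);qs=[inverse_kinematics([*(C+.055*np.array([np.cos(a),np.sin(a)])),z],Q(f)) for a in np.linspace(0,6.28,9) for z in (.11,.2)]+[inverse_kinematics([.49,.137,.21],Q(f))]
    if any(q is None for q in qs): print(d,"fail",sum(q is None for q in qs));continue
    qs=np.array(qs);print(d,"margin",np.minimum(qs-lo,hi-qs).min(0).round(2),qs[-1].round(2))
close_gripper(20)
manip.move_pose([.490,.137,.26],Q(np.radians(-54)) if inverse_kinematics([.49,.137,.26],Q(np.radians(-54))) is not None else Q(.318))
s=st();print(s["qpos"].round(2))
p=eyes.read_camera("wrist");save(p,"w1.png");print(p["mtx"],p["extrinsics"].round(4))
for n in("nozzle_top","nozzle","handgrip","bolt_turn"):print(n,[(r["confidence"],r["rect"]) for r in search_frame(p,n)[:2]])
E
```

```text
-174 margin [2.19 1.04 0.83 0.45 2.09 0.56 1.62] [ 0.06  0.76 -0.74  1.77  0.65  0.87  0.69]
-144 margin [1.97 0.91 0.22 0.46 2.37 0.62 1.43] [ 0.21  0.89 -1.13  1.77  0.91  1.1   0.96]
-114 margin [2.13 1.07 0.22 0.43 0.47 0.52 0.05] [ 0.27  1.   -1.35  1.77  1.03  1.28  1.37]
-84 margin [2.   1.05 0.79 0.43 0.62 0.44 0.16] [-0.71  0.79  0.73  1.8  -0.7   0.83 -2.67]
-54 margin [2.07 1.01 0.95 0.44 0.76 0.38 0.55] [-0.64  0.75  0.57  1.8  -0.56  0.77 -2.28]
-24 margin [2.15 0.99 1.11 0.44 0.96 0.34 0.92] [-0.56  0.71  0.41  1.79 -0.41  0.72 -1.91]
6 margin [2.23 0.97 1.26 0.44 1.16 0.32 1.29] [-0.48  0.69  0.26  1.79 -0.26  0.69 -1.54]
36 margin [2.32 0.97 1.42 0.44 1.36 0.32 1.65] [-0.39  0.68  0.1   1.79 -0.1   0.68 -1.18]
66 margin [2.4  0.97 1.42 0.44 1.51 0.32 2.02] [-0.31  0.67 -0.05  1.79  0.05  0.68 -0.81]
96 margin [2.4  0.97 1.27 0.44 1.67 0.35 2.39] [-0.22  0.68 -0.21  1.78  0.21  0.7  -0.44]
126 margin [2.33 0.99 1.12 0.45 1.82 0.39 2.45] [-0.12  0.69 -0.38  1.78  0.36  0.74 -0.07]
156 margin [2.26 1.01 0.98 0.45 1.97 0.45 2.03] [-0.03  0.72 -0.56  1.78  0.51  0.79  0.31]
t 4.32 p [0.4902 0.1364 0.26  ] F [-0.23 -0.44  0.64] M [-0.03 -0.    0.04] w 0.0001
[-0.62  0.66  0.52  1.73 -0.41  0.87 -2.43]
[[309.70691629   0.         323.77073644]
 [  0.         309.70691629 197.29256209]
 [  0.           0.           1.        ]] [[-8.094e-01  5.649e-01  1.606e-01  5.314e-01]
 [-5.873e-01 -7.786e-01 -2.212e-01  8.110e-02]
 [ 1.000e-04 -2.733e-01  9.619e-01  3.781e-01]
 [ 0.000e+00  0.000e+00  0.000e+00  1.000e+00]]
nozzle_top [(0.89, [298.3, 175.0, 340.6, 229.3]), (0.26, [109.5, 0.0, 440.4, 85.2])]
nozzle [(0.64, [299.7, 175.0, 342.0, 228.6])]
handgrip [(0.9, [403.4, 52.6, 429.9, 76.0])]
bolt_turn [(0.78, [393.0, 2.6, 441.1, 76.3])]
```

View pics/w1.png

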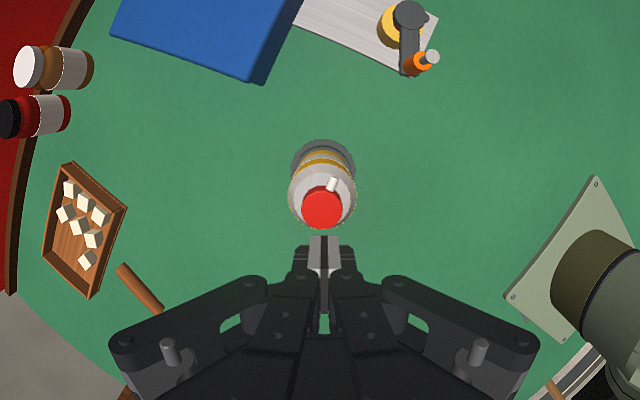

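```bash
cat >> h.py <<'E'
def wat(p,u,v,z):
    K=p["mtx"];E=p["extrinsics"];a=np.array([u-K[0,2],v-K[1,2]]);r=np.hypot(*a);th=r/K[0,0]
    d=np.array([np.sin(th)*a[0]/r,-np.sin(th)*a[1]/r,-np.cos(th)]);d=E[:3,:3]@d;o=E[:3,3]
    return (o+d*(z-o[2])/d[2]).round(4)
E
python3 - <<'E'
from h import *
p=eyes.read_camera("wrist")
cap=wat(p,322,208,.157);print("cap",cap,"tcp should image tip", wat(p,323,238,.235))
print("pin",wat(p,432,56,.142),"hub",wat(p,409,15,.08),wat(p,409,15,.09))
c=(cap[:2]*2+[.4919,.1364]+[.4877,.1376])/4 if 0 else np.mean([cap[:2],[.4919,.1364],[.4877,.1376]],0)
print(c)
q=Q(np.radians(-54))
manip.servo_line([*c,.197],q,v=.15)
r=manip.servo_line([*c,.170],q,v=.015,max_force=12);print(r);st()
p=eyes.read_camera("wrist");save(p,"w2.png")
manip.hold(.3);st()
manip.servo_line([*c,.21],q,v=.08);st()
E
```

```text
cap [0.4905 0.1398 0.157 ] tcp should image tip [0.4952 0.1317 0.235 ]
pin [ 0.4909 -0.0064  0.142 ] hub [ 0.5229 -0.049   0.08  ] [ 0.5232 -0.0447  0.09  ]
[0.49003333 0.13793333]
True
t 6.47 p [0.4901 0.1379 0.176 ] F [-2.08  0.24 11.16] M [-0.04  0.43  0.03] w 0.0001
t 6.83 p [0.49   0.1379 0.176 ] F [-2.14 -0.09 13.68] M [-0.06  0.49  0.04] w 0.0001
t 7.41 p [0.4899 0.138  0.2096] F [-0.38 -0.77 -0.39] M [-0.    0.    0.03] w -0.0003
```

View pics/w2.png

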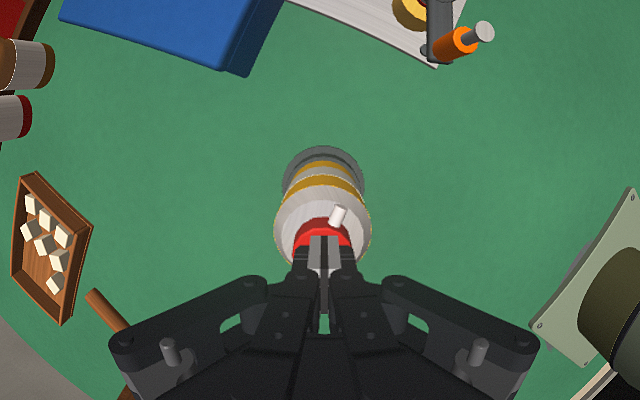

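Run:
```python
from h import *
q=Q(np.radians(-54))
manip.servo_line([.49,.12,.24],q,v=.15)
open_gripper()
manip.servo_line([.490,-.0085,.215],q,v=.15);st()
p=eyes.read_camera("wrist");save(p,"w3.png");np.savez("w3.npz",**{k:p[k] for k in("mtx","extrinsics")})
for n in("handgrip","bolt_turn"):print(n,[(r["confidence"],r["rect"]) for r in search_frame(p,n)[:2]])
```

```text
t 9.6 p [ 0.49   -0.0077  0.215 ] F [-1.47  0.56  0.6 ] M [0.06 0.04 0.02] w 0.0852
handgrip [(0.83, [311.7, 185.2, 335.5, 215.8])]
bolt_turn [(0.88, [306.3, 109.2, 347.6, 226.9]), (0.58, [309.7, 183.0, 336.6, 215.2])]
```

View pics/w3.png

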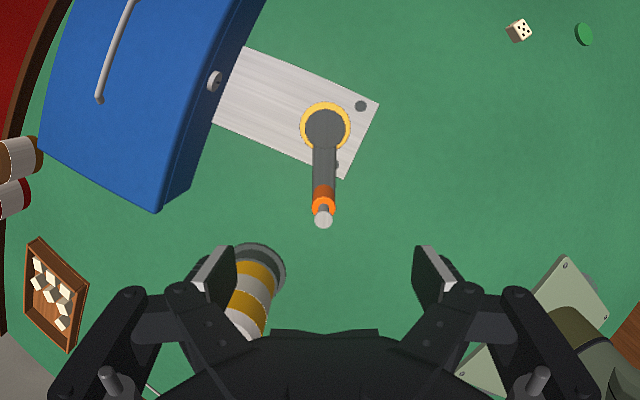

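Run:
```python
from h import *
p=np.load("w3.npz")
pin=wat(p,323,219,.142);sl=wat(p,323,206,.118);boss=wat(p,325.5,126,.045);hub=wat(p,325,128,.08)
print(pin,sl,boss,hub,np.linalg.norm(pin-boss))
d=pin[:2]-boss[:2];print(np.degrees(np.arctan2(d[1],d[0])),np.hypot(*d),np.hypot(*(sl-boss)[:2]))
print("plate edges yaw", [np.arctan2(*(a-b)[:2][::-1]) for a,b in((wat(p,244,46,.003),wat(p,379,101,.003)),)])
print(wat(p,379,101,.003),wat(p,344,179,.003))
```

```text
[ 0.4911 -0.0068  0.142 ] [ 0.4919 -0.0079  0.118 ] [ 0.5221 -0.053   0.045 ] [ 0.5226 -0.0526  0.08  ] 0.11182325339570477
123.8614402338164 0.05563667854931674 0.05427752757817917
plate edges yaw [np.float64(0.22115891167839716)]
[ 0.4912 -0.1073  0.003 ] [ 0.4704 -0.0168  0.003 ]
```

```bash
cat >> h.py <<'E'
C=np.array([.5222,-.0535]);YAW=.205
def arc(t0,t1,c,r,z,q,v=.04,n=None,every=1,lim=15):
    """turn bolt from t0 to t1 (bolt_turn values), printing radial/tangential/z force"""
    n=n or max(1,int(np.ceil(abs(t1-t0)/.2)))
    for i,t in enumerate(np.linspace(t0,t1,n+1)[1:]):
        a=np.pi+YAW-t;u=np.array([np.cos(a),np.sin(a)])
        manip.servo_line([*(c+r*u),z],q,v=v)
        s=monitor.get_obs();F=s["ft_force"];fr=F[:2]@u;ft=F[:2]@[u[1],-u[0]]
        if i%every==0:print(f"turn {t:.2f} t {s['time_s']:.2f} Fr {fr:.1f} Fcw {ft:.1f} Fz {F[2]:.1f} w {s['width']:.4f} err {np.round((s['eef_pos'][:2]-c-r*u)*1e3,1)}")
        if np.hypot(fr,ft)>lim or abs(F[2])>lim: print("LIMIT");return t
    return t1
E
python3 - <<'E'
from h import *
q=Q(np.radians(-54)); g=np.array([.4913,-.0073])
manip.servo_line([*g,.110],q,v=.08,max_force=10);st()
close_gripper(30);manip.hold(.1);s=st()
d=s["eef_pos"][:2]-C;a=np.arctan2(d[1],d[0]);r=np.hypot(*d);t=(np.pi+YAW-a);print(np.degrees(a),r,t)
p=eyes.read_camera("wrist");save(p,"w4.png");p=eyes.read_camera("scene");save(p,"s4.png")
if .015<s["width"]<.021:
    arc(t,t-.4,C,.055,.110,q,v=.03)
E
```

```text
t 11.22 p [ 0.4915 -0.0073  0.1104] F [ 0.38 -0.44  0.22] M [-0.04  0.01 -0.01] w 0.0857
t 11.94 p [ 0.4913 -0.0073  0.11  ] F [-0.17 -0.02  1.34] M [-0.02  0.05  0.01] w 0.0174
123.77365582645953 0.05554013660733106 1.186334832187811
turn 0.99 t 12.56 Fr 4.3 Fcw -1.5 Fz 5.0 w 0.0171 err [-0.5 -0.1]
turn 0.79 t 13.07 Fr 4.6 Fcw -0.4 Fz 4.7 w 0.0168 err [-0.1 -0. ]
```

Run:
```python
from h import *
w=eyes.read_camera("wrist")["frame"][60:300,220:420,::-1];s=eyes.read_camera("scene")["frame"][170:270,290:390,::-1]
cv2.imwrite("pics/c5.png",np.hstack([cv2.resize(w,(400,480)),cv2.resize(s,(400,480),interpolation=2)]))
st()
```

```text
t 13.18 p [ 0.4761 -0.0232  0.11  ] F [-5.12  1.32  4.  ] M [0.57 1.02 0.06] w 0.0167
```

View pics/c5.png

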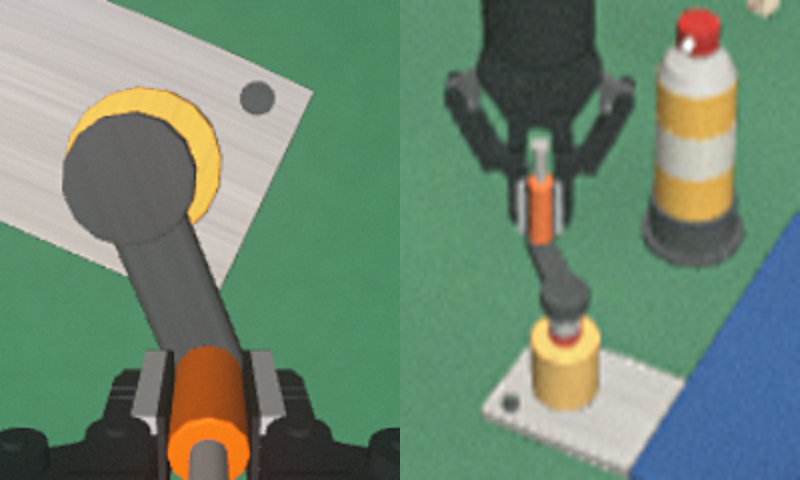

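Run:
```python
from h import *
q=Q(np.radians(-54))
def shot(): return cv2.resize(eyes.read_camera("scene")["frame"][190:260,295:365,::-1],(260,260),interpolation=2)
arc(.786,.1,C,.056,.110,q,v=.04)
im=[shot()]
arc(.1,-.12,C,.056,.110,q,v=.03,n=3);im.append(shot())
arc(-.12,-.3,C,.056,.110,q,v=.03,n=3);im.append(shot())
cv2.imwrite("pics/c6.png",np.hstack(im))
```

```text
turn 0.61 t 13.57 Fr -1.1 Fcw -1.2 Fz 0.8 w 0.0173 err [ 0.2 -0.6]
turn 0.44 t 13.96 Fr -4.0 Fcw -0.9 Fz 0.5 w 0.0173 err [ 0.3 -0.5]
turn 0.27 t 14.35 Fr -5.7 Fcw -0.8 Fz -0.8 w 0.0171 err [ 0.4 -0.2]
turn 0.10 t 14.74 Fr -5.9 Fcw -0.9 Fz -1.0 w 0.0171 err [0.4 0. ]
turn 0.03 t 15.07 Fr -6.4 Fcw -0.9 Fz 0.5 w 0.0171 err [0.5 0.2]
turn -0.05 t 15.36 Fr -5.7 Fcw -1.3 Fz -0.4 w 0.0173 err [0.5 0.1]
turn -0.12 t 15.64 Fr -5.6 Fcw -2.6 Fz -0.1 w 0.0170 err [0.5 0.1]
turn -0.18 t 15.95 Fr -5.7 Fcw -0.7 Fz -0.7 w 0.0168 err [0.4 0.3]
turn -0.24 t 16.21 Fr -6.2 Fcw -0.6 Fz -0.4 w 0.0173 err [0.3 0.5]
turn -0.30 t 16.47 Fr -6.4 Fcw -0.9 Fz -0.9 w 0.0169 err [0.3 0.6]
```

View pics/c6.png

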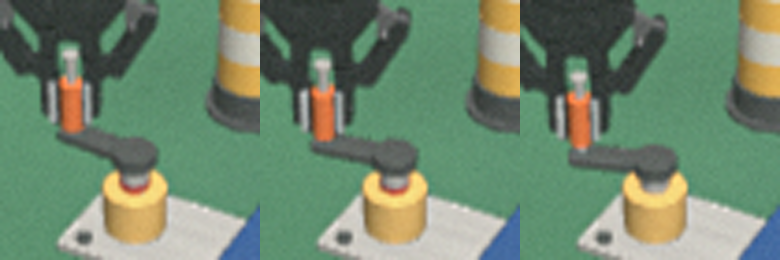

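Run:
```python
from h import *
q=Q(np.radians(-54))
e=arc(-.3,6.15,C,.0553,.110,q,v=.04,every=2,lim=20)
manip.hold(.3);st()
w=eyes.read_camera("wrist")["frame"][20:300,200:440,::-1];s=eyes.read_camera("scene")["frame"][185:265,290:370,::-1]
cv2.imwrite("pics/c7.png",np.hstack([cv2.resize(w,(400,467)),cv2.resize(s,(400,467),interpolation=2)]))
```

```text
turn -0.10 t 16.94 Fr -4.1 Fcw 1.2 Fz -0.4 w 0.0171 err [-0.1  0.4]
turn 0.29 t 17.77 Fr -2.7 Fcw 1.1 Fz -0.6 w 0.0172 err [0.  0.4]
turn 0.68 t 18.61 Fr -1.5 Fcw 1.1 Fz -0.1 w 0.0171 err [0.1 0.4]
turn 1.07 t 19.44 Fr 1.0 Fcw 0.9 Fz 0.4 w 0.0174 err [0.3 0.3]
turn 1.46 t 20.27 Fr 0.3 Fcw 1.2 Fz 0.7 w 0.0171 err [0.3 0.2]
turn 1.85 t 21.11 Fr 2.4 Fcw 1.1 Fz -0.4 w 0.0171 err [ 0.4 -0. ]
turn 2.24 t 21.94 Fr 2.1 Fcw 1.2 Fz -0.5 w 0.0169 err [ 0.3 -0.2]
turn 2.63 t 22.77 Fr 1.0 Fcw 0.4 Fz -0.2 w 0.0168 err [ 0.3 -0.4]
turn 3.02 t 23.61 Fr 1.6 Fcw 1.3 Fz -1.1 w 0.0172 err [ 0.  -0.5]
turn 3.41 t 24.44 Fr -0.9 Fcw 2.0 Fz -0.0 w 0.0168 err [-0.2 -0.5]
turn 3.80 t 25.27 Fr -2.0 Fcw 1.7 Fz -0.4 w 0.0169 err [-0.3 -0.4]
turn 4.20 t 26.11 Fr -3.2 Fcw 1.7 Fz -0.2 w 0.0169 err [-0.3 -0.2]
turn 4.59 t 26.94 Fr -2.6 Fcw 0.4 Fz -0.5 w 0.0169 err [-0.3 -0.1]
turn 4.98 t 27.77 Fr -4.0 Fcw 1.0 Fz -0.2 w 0.0169 err [-0.3  0.1]
turn 5.37 t 28.61 Fr -4.7 Fcw 0.2 Fz 0.8 w 0.0170 err [-0.3  0.1]
turn 5.76 t 29.44 Fr -4.6 Fcw 1.6 Fz 0.1 w 0.0171 err [-0.2  0.3]
turn 6.15 t 30.27 Fr -3.0 Fcw 1.8 Fz -0.6 w 0.0175 err [-0.1  0.3]
t 30.57 p [ 0.47   -0.0718  0.11  ] F [ 2.7   2.76 -0.3 ] M [ 0.72 -0.73 -0.  ] w 0.0168
```

View pics/c7.png

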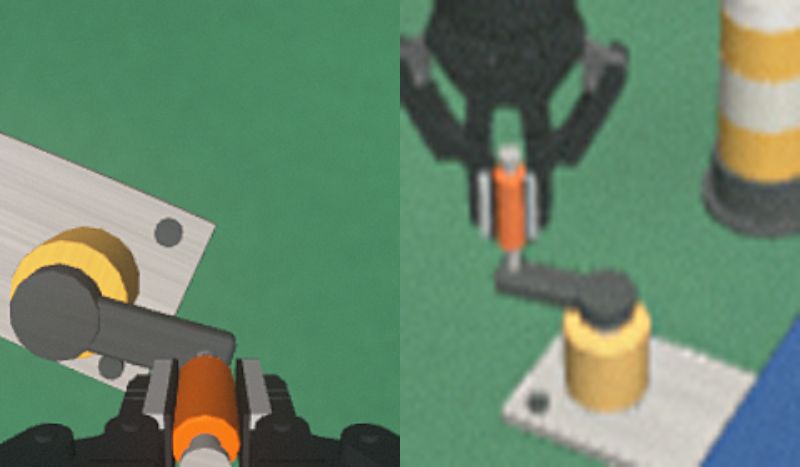

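Run:
```python
from h import *
arc(6.15,6.18,C,.0552,.110,Q(np.radians(-54)),v=.02)
manip.hold(.7);s=st();print(np.abs(s["qd"]).max())
print(workorder.hand_in())
```

```text
turn 6.18 t 30.93 Fr -2.2 Fcw -0.0 Fz -0.5 w 0.0167 err [-0.1 -0.1]
t 31.62 p [ 0.4696 -0.0703  0.11  ] F [ 2.04  0.14 -0.88] M [ 0.12 -0.52 -0.03] w 0.0166
0.0015679146639210866
the job is handed in; nothing more can be done
None
```

I did both steps in the order asked and handed the job in at 31.6 s, with the gripper still holding the handgrip.

- **Oil:** I pushed the red cap down until the tip reached 151 mm, the full 6 mm of travel, at about 13 N. I then released it, and a later picture showed it back up.
- **Turning back:** I gripped the orange sleeve at 30 N and turned it counterclockwise from about 1.19 rad, with no forward turning first. The red ring was still showing at -0.12 and had sunk into the boss by -0.30, so the bolt dropped somewhere between the two.
- **Turning forward:** I turned it clockwise to about 6.18 rad, one full turn from the drop. Side forces stayed under about 7 N throughout.
- **Last checks:** The last picture, at about 6.15, showed the crank well down, with about 15 mm of pin showing under the held sleeve. At hand-in the arm was still, the gripper width was 17 mm and the forces were about 2 N.

My turn values come from a yaw measured off the images and could be off by about 0.02 rad. I located the drop only to within that 0.18 rad, so the final angle may be up to about 0.18 rad past exactly one turn. No check failed. The loose items were never approached, but I did not take a final picture of them.

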